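# Draw the sprung pump rod to its mark and hold it for oiling

### The job

The black bell lid lies in the way of the pump handle: slide it along the ledge, without lifting or tipping it, until it sits wholly on the painted white spot, and leave it there. Then take hold of the green handle, pull the sprung pump rod out until its white pointer stands over the red line painted on the ledge, and finish while still holding it there, steady against the spring, so that the rod can be oiled. Leave the tools, the crank arm and the reflector where they are.

Things in the scene. Friction and masses are not known exactly. Their poses are not given: they have to be found in the camera images.
- pump: Bicycle hand pump fixed level in a wooden cradle: blue steel barrel 30 mm across and 215 mm long, axis 35 mm above the ledge, on a plank 85 mm wide (highest point 53 mm). Fixed. Origin on the ledge straight below the barrel's open mouth; the barrel runs from there along its +y axis, and the rod comes out along its -y axis.
- plunger (a joint): How far the pump rod is pulled out, in m: 0 at rest (pushed home by the inner spring), grows as the handle is pulled along the pump's -y axis, stop at 0.12. The spring pulls back with about 3.6 N at 0, plus 1.2 N for each 10 mm (about 12 N at 0.07); let go, the rod springs home.
- handle_top (a point): Centre of the top face of the green upright handle at the rod's end, 80 mm above the ledge. The handle is a block 24 mm wide (along the pump's x), 18 mm thick (along the pump's y) and 60 mm tall (20 to 80 mm above the ledge); it does not turn. The 12 mm steel rod leaves it towards the barrel, axis 35 mm above the ledge. At rest the handle's centre is 45 mm in front of the barrel's mouth. Axes as the pump's.
- pointer (a point): Middle of the white pointer: a thin needle 90 mm long (along the pump's x) and 4 mm thick, carried under the handle 7 mm above the ledge, sticking out 33 mm on each side of the handle and moving with it. Straight below handle_top.
- mark: Red line painted flat on the ledge across the handle's path, 130 mm long (its x axis) and 12 mm wide (its y axis), parallel to the pointer. Origin at its middle, on the ledge; axes as the pump's. It lies 55 to 90 mm from the resting pointer along the pump's -y and differs each time.
- lid: Black plastic bell lid, a round low dome 60 mm across and 28.5 mm high with an upright wall up to 15 mm, 40 to 85 g, loose and dome up. Origin at the centre of its underside.
- spot: White painted disc 104 mm across, flat on the ledge. Origin at its centre.
- stand: Fixed slotted wooden stand, 90 x 55 x 45 mm high, with three grooves. Origin at the centre of its underside.
- tyre_lever: Blue steel tyre lever standing loose in the stand's groove, 125 mm long, its top 135 mm above the ledge. Origin at its lower end. Not to be disturbed.
- wrench: Flat brass wrench standing loose in another groove, 115 mm long, its top 125 mm above the ledge. Origin at its lower end. Not to be disturbed.
- crank_arm: Rusted iron crank arm lying on the ledge, 199 mm long (along its y), 38 mm wide at the big end, 18 mm high. Origin at the middle of its underside. Not to be disturbed.
- reflector: Yellow reflector lying on the ledge, 40 x 64 mm (x, y), 14 mm high. Origin at the centre of its underside. Not to be disturbed.
Mind the look-alikes: they are no part of the job. What is shaped like the lid but brown or turquoise is not meant.

How it is judged:
By the outcome, as a careful person would: the job done as asked, in the order asked, and still so for the second after the job is handed in, while the arm keeps its last pose, push and grip.
It also fails if it takes over 58 s, if anything falls off the work surface, if the arm or the gripper's body presses on something with over 40 N, if the wrist force passes 120 N, or if a joint passes its speed limit or range.

### The arm

A 6-joint arm with a two-finger parallel gripper is mounted at the origin on the work surface. World frame = base frame: x ahead of the robot, y to its left, z up, the work surface at z = 0. Lengths are in m, angles in rad, forces in N, time in s.
With the tool pointing down it reaches from about 0.35 to 0.725 m from the base axis. Payload 4.3 kg.
Tool frame: the origin (TCP) lies at the very end of the fingers, on their centre line; the grasp point (between the pads) lies 19 mm behind it; x points along the fingers, z is the direction in which the jaws open and shut, and the axes are right-handed (so a half turn about x gives the same grasp; the last joint's range is limited). The gripper opens to 85 mm and grips with 20 to 120 N. Pads are 22 mm wide; open, the fingers measure 114 mm over their backs; the gripper's body (76 mm by 85 mm) begins 54 mm behind the grasp point. The pads swing forward as they close: fully open they stand 13 mm farther back than shut.
Start: joints at [0.999, 0.377, 0.081, 1.274, 0, 1.46], TCP at [0.256, 0.515, 0.195] pointing down, gripper open.
Joint ranges: [-2.72, 2.72], [-0.84, 1.66], [-1.02, 1.22], [-1.77, 2.12], [-1.37, 1.28], [-3.14, 3.14]. Speed limits (rad/s): [2.57, 2.57, 3.14, 3.14, 3.14, 3.14].

### API

Orientations are given as a unit quaternion [w, x, y, z].
In Python, from bench import r gives the robot as it stands. The module is installed in compiled form; this text tells all that it offers.
- The arm moves only by the shell command python3 -m pendant 'ROWS' [FORCE]. ROWS is JSON, a list of rows, each an object of numbers: "x", "y", "z": the shift along the tool's x, y, z in m; "rx", "ry", "rz": the turn, a rotation vector about the tool's x, y, z in degrees; "gripper": the finger opening in m, from 0 to 0.0854. In form: [{"x": .., "y": .., "z": .., "rx": .., "ry": .., "rz": .., "gripper": ..}, ...]. A call has 1 to 8 rows; each row is the pose to reach, as a shift and turn from the pose commanded when the call began, along the tool's axes at that moment; what a row does not reach only later rows make up. A row lasts 1/8 s, in which the tool goes at most 62.5 mm and 10.7 degrees, less where a joint would pass 70% of its speed; a pose out of reach is approached as far as the arm can. A call with a gripper value outside its range is refused whole. The fingers move at their own pace and stop on an object; FORCE is the grip in N (left out, the last holds). Time passes only in rows, so rows that repeat a pose let the fingers close. It gives the time, the measured TCP pose, the force and the opening at its end, in the units of the state.
- r.get_obs(): the state, without advancing time (a new reading comes with each control period).
- r.read_camera(name): name is "scene" or "top" or "wrist"; returns the picture (420x560x3 uint8, blue, green, red); there is no depth.
- r.camera_params(name): a dict with "camera_matrix" (3x3 intrinsics, pixels), "position" and "attitude" of the camera in the world. Camera axes: x right, y down, z forward; pixel columns grow to the right and rows downward; lengths in m; the calibration is good to about 2 mm. A picture is of the moment at which its call begins: read the wrist's pose just before it. camera_params takes no time and is no camera call; for the wrist camera it gives the pose at the moment of the call.
- r.job_done(): hands the job in, once; it reports no verdict.
Trained networks look in the newest picture that a camera, given by its name, has taken for a name from the list of things; names that differ only in an ending like _2 or _b are one class to them, and where a whole thing is asked for, a point or a joint stands for the part that bears it (a point fixed in the world has none). Each returns a list of dicts, best first, with "conf" (0 to 1); they miss things now and then, are a little off and sometimes report something else, mostly with a low value. They report only what shows in the picture. A call takes as long as a camera call. They do not tell look-alikes from the thing itself.
- r.regions_of(camera, name): "pixels" (420x560 bool, what is visible of it) and "bbox" ([left, top, right, bottom] in pixels, round what is visible of it).
The state is a dict: "clock": time; "q": joint angles; "qvel": joint speeds; "joint_efforts": joint torques, N m; "ee_pos": TCP position; "orientation": TCP orientation; "force": force on the tool from outside, world axes, zero at the start; "wrist_torque": the same for the moment, N m; "finger_gap": opening from 0.0 (shut) to 1.0 (fully open).
Only numpy, scipy, OpenCV 4.12 (cv2) and the standard library are available. Lean on these libraries where they do the work, as an engineer would, in place of code of your own. Each camera call takes 0.05 s, during which the arm holds its last target. There are 200 camera calls.

## Working session

There is one attempt and no reset: what is moved stays moved. The work goes in short steps, Python scripts to look and compute and a shell command to move; the robot and the scene stay as the last step left them, time stands still between calls to the robot, and variables do not carry over. Pictures are saved under pics/ and viewed, about 8 in all and at most 12, crops included, and the job is handed in when it is done.

```bash
mkdir -p pics
cat > h.py <<'E'
import numpy as np, cv2
from bench import r
from scipy.spatial.transform import Rotation as R
def cam(n):
    p=r.camera_params(n); K=np.array(p["camera_matrix"]); t=np.array(p["position"]); a=np.array(p["attitude"])
    M=a if a.shape==(3,3) else R.from_quat(a,scalar_first=True).as_matrix()
    return K,t,M
def px2w(c,u,v,z):
    K,t,M=c; d=M@np.linalg.solve(K,[u,v,1.]); return t+d*(z-t[2])/d[2]
def w2px(c,p):
    K,t,M=c; q=K@(M.T@(np.array(p)-t)); return q[:2]/q[2]
E
python3 - <<'E'
from h import *
o=r.get_obs(); print({k:np.round(v,3) for k,v in o.items()})
for n in("scene","top"):
    im=r.read_camera(n); cv2.imwrite(f"pics/{n}0.png",im); print(n,r.camera_params(n))
    c=cam(n)
    for k,z in(("pump",.035),("handle_top",.05),("pointer",.007),("mark",0),("lid",.015),("spot",0),("stand",.04),("crank_arm",.01),("reflector",.01)):
        for d in r.regions_of(n,k)[:3]:
            m=d["pixels"]; v,u=np.nonzero(m)
            print(k,round(d["conf"],2),np.round(d["bbox"]),len(u),np.round(px2w(c,u.mean(),v.mean(),z),3) if len(u) else '')
E
```

```text
{'clock': np.float64(0.0), 'q': array([0.999, 0.378, 0.08 , 1.274, 0.   , 1.461]), 'qvel': array([-0.001,  0.   , -0.001,  0.   , -0.001,  0.   ]), 'joint_efforts': array([-1.0000e-03, -4.6360e+01,  2.6987e+01,  2.1000e-02, -0.0000e+00,
       -0.0000e+00]), 'ee_pos': array([0.256, 0.514, 0.194]), 'orientation': array([ 0.6  , -0.373,  0.602,  0.372]), 'force': array([-0.182,  0.049,  0.283]), 'wrist_torque': array([-0.016,  0.037, -0.023]), 'finger_gap': np.float64(0.998)}
scene {'camera_matrix': array([[404.55234822,   0.        , 276.02221332],
       [  0.        , 404.55234822, 203.28604472],
       [  0.        ,   0.        ,   1.        ]]), 'position': array([ 1.13794255, -0.50107803,  0.60003486]), 'attitude': array([-0.4190688 ,  0.79847082,  0.3817637 , -0.20268738])}
pump 0.97 [306. 172. 401. 225.] 2176 [0.599 0.195 0.035]
pump 0.17 [272. 220. 310. 246.] 105 [ 0.629 -0.035  0.035]
handle_top 0.55 [312. 188. 333. 219.] 326 [0.579 0.084 0.05 ]
handle_top 0.47 [175. 252. 192. 293.] 391 [ 0.581 -0.284  0.05 ]
pointer 0.62 [307. 170. 402. 224.] 2136 [0.572 0.231 0.007]
pointe
[... 849 characters left out ...]
. 168. 225. 213.] 3912 [0.578 0.228 0.035]
handle_top 0.7 [199. 184. 224. 198.] 178 [0.574 0.09  0.05 ]
pointer 0.81 [197. 184. 225. 196.] 174 [0.577 0.095 0.007]
pointer 0.28 [384. 140. 397. 149.] 93 [ 0.679 -0.302  0.007]
mark 0.81 [255. 164. 265. 222.] 325 [ 0.569 -0.009  0.   ]
mark 0.33 [375. 136. 408. 184.] 1000 [ 0.643 -0.297  0.   ]
lid 0.67 [264. 124. 289. 151.] 588 [ 0.69  -0.038  0.015]
lid 0.59 [306. 144. 332. 169.] 568 [ 0.655 -0.134  0.015]
spot 0.75 [322. 232. 369. 277.] 1635 [ 0.432 -0.199  0.   ]
stand 0.84 [375. 133. 407. 184.] 1075 [ 0.639 -0.288  0.04 ]
crank_arm 0.8 [101. 243. 192. 268.] 961 [0.438 0.247 0.01 ]
reflector 0.77 [228. 256. 259. 270.] 521 [0.413 0.032 0.01 ]
```

View pics/top0.png

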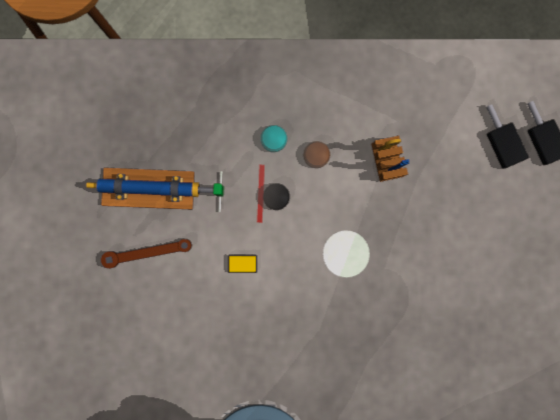

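View pics/scene0.png

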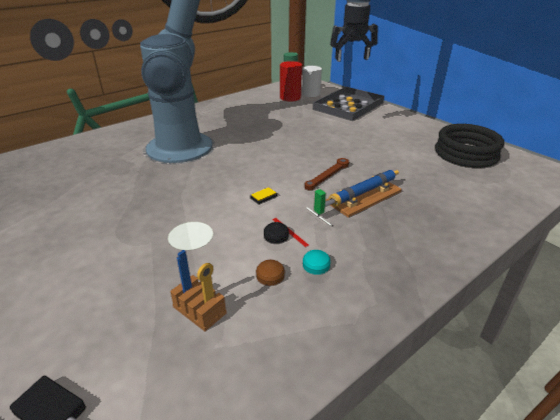

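The top view shows three domes: black (276,196), brown (317,154) and turquoise (274,138). The black one is the lid, because the task says black, and it lies in the handle's path. The red line is at (261,193), the pointer at (220,191), the green handle at (218,189) and the white spot at (346,254). The scene view agrees: lid (276,233), handle (320,203).

Run:
```python
from h import *
im=cv2.imread("pics/top0.png"); c=cam("top"); h=cv2.cvtColor(im,cv2.COLOR_BGR2HSV).astype(int); H,S,V=h[...,0],h[...,1],h[...,2]
def box(m,a):
    o=np.zeros_like(m); o[a[1]:a[3],a[0]:a[2]]=m[a[1]:a[3],a[0]:a[2]]; return o
def rep(n,m,z):
    v,u=np.nonzero(m); P=np.array([px2w(c,a,b,z)[:2] for a,b in zip(u,v)]); C=P.mean(0); w,U=np.linalg.eigh(np.cov(P.T)); d=U[:,1]
    e=(P-C)@U; print(n,len(u),C.round(4),"dir",d.round(3),"ext",np.ptp(e,axis=0).round(4),"rectmid",(C+U@((e.max(0)+e.min(0))/2)).round(4), "px",u.mean().round(1),v.mean().round(1)); return C
rep("mark",box((S>110)&((H<8)|(H>172)),(250,158,270,228)),0)
rep("green",box((S>120)&(H>45)&(H<80),(205,178,232,202)),.08)
rep("pointer",box((S<60)&(V>135),(213,166,228,184))|box((S<60)&(V>135),(213,196,228,216)),.007)
rep("lid",box((V<60),(258,180,294,214)),.012)
rep("spot",box((S<50)&(V>170),(315,225,375,282)),0)
rep("barrel",box((S>120)&(H>100)&(H<125),(98,170,192,205)),.045)
rep("reflector",box((S>150)&(H>18)&(H<35),(222,250,262,276)),.014)
rep("crank",box((S>90)&(H<15),(98,236,194,270)),.009)
rep("turq",box((S>100)&(H>80)&(H<100),(258,120,292,155)),.015)
s=cv2.imread("pics/scene0.png")
a=cv2.resize(im[120:280,190:390],(800,640))[:600]; cv2.imwrite("pics/crop1.png",cv2.resize(im[120:270,190:390],(800,600),interpolation=cv2.INTER_CUBIC))
o=r.get_obs(); print(R.from_quat(o["orientation"],scalar_first=True).as_matrix().round(3))
```

```text
mark 268 [ 0.5673 -0.0077] dir [-0.999  0.046] ext [0.0108 0.1285] rectmid [ 0.5677 -0.0076] px 260.3 193.6
green 110 [0.5706 0.0801] dir [-0.97  -0.243] ext [0.0217 0.027 ] rectmid [0.5703 0.0805] px 217.7 189.4
pointer 240 [0.5584 0.0804] dir [-0.999  0.053] ext [0.0331 0.1108] rectmid [0.5742 0.0802] px 220.7 197.6
lid 419 [ 0.5573 -0.0463] dir [-0.867  0.498] ext [0.045  0.0569] rectmid [ 0.5568 -0.0468] px 277.7 197.5
spot 1714 [ 0.4319 -0.1977] dir [0.119 0.993] ext [0.1034 0.1045] rectmid [ 0.4325 -0.198 ] px 345.7 253.4
barrel 946 [0.5795 0.2415] dir [0.05  0.999] ext [0.0271 0.1979] rectmid [0.5793 0.241 ] px 143.8 187.0
reflector 432 [0.4125 0.0332] dir [0.013 1.   ] ext [0.0329 0.0573] rectmid [0.4125 0.0332] px 242.0 263.5
crank 926 [0.4377 0.2494] dir [-0.182  0.983] ext [0.0366 0.1998] rectmid [0.4385 0.2444] px 143.5 252.8
turq 488 [ 0.6909 -0.0389] dir [-0.774 -0.633] ext [0.0535 0.0563] rectmid [ 0.6912 -0.0391] px 273.9 137.8
[[ 0.    -0.895  0.446]
 [ 0.     0.446  0.895]
 [-1.    -0.     0.   ]]
```

View pics/crop1.png

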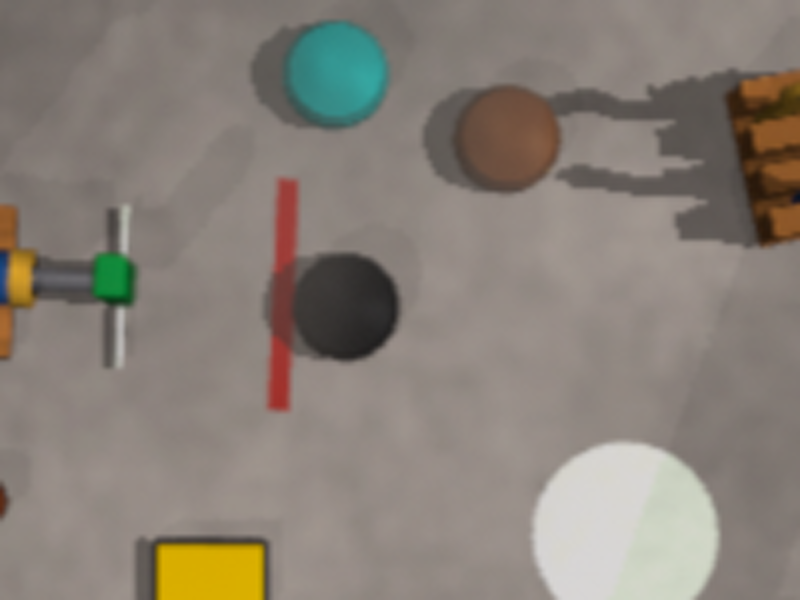

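The crop confirms the black dome as the lid: centre in the full image (276.4,196.4), so world about (0.560,-0.043). Its diameter comes out near 58 mm. The mark measures 0.129 x 0.011 m at 88 mm from the handle, which fits. The current jaw axis already lies roughly along the slide direction, so I move over the lid without turning.

```bash
python3 -m pendant '[{"y":-0.045,"z":-0.031},{"y":-0.09,"z":-0.063},{"y":-0.135,"z":-0.094},{"y":-0.18,"z":-0.126},{"y":-0.225,"z":-0.157},{"y":-0.27,"z":-0.188},{"y":-0.315,"z":-0.22},{"y":-0.36,"z":-0.251}]' 20
python3 -m pendant '[{"y":-0.04,"z":-0.028},{"y":-0.08,"z":-0.056},{"y":-0.12,"z":-0.084},{"y":-0.15,"z":-0.105},{"y":-0.16,"z":-0.112},{"y":-0.16,"z":-0.112},{"y":-0.16,"z":-0.112}]'
python3 - <<'E'
from h import *
o=r.get_obs(); c=cam("wrist"); im=r.read_camera("wrist"); cv2.imwrite("pics/w1.png",im)
print(o["clock"],o["ee_pos"].round(4),o["q"].round(2),o["force"].round(2)); print(R.from_quat(o["orientation"],scalar_first=True).as_matrix().round(3))
for k,z in(("lid",.012),("mark",0),("spot",0),("handle_top",.08)):
    for d in r.regions_of("wrist",k)[:2]:
        (x,y),rad=cv2.minEnclosingCircle(np.argwhere(d["pixels"])[:,::-1].astype(np.float32).copy())
        print(k,round(d["conf"],2),np.round(d["bbox"]),(x,y,rad),px2w(c,x,y,z).round(4),np.linalg.norm(px2w(c,x+rad,y,z)-px2w(c,x,y,z)).round(4))
E
```

```text
1.0 [0.2562 0.5148 0.1951] [ 1.    0.38  0.08  1.27 -0.    1.46] [ 0.29  0.49 -0.34]
[[ 0.    -0.895  0.446]
 [ 0.     0.446  0.895]
 [-1.    -0.     0.   ]]validation failed for argument at $[0]...
validation failed for argument at $[0]...
```

View pics/w1.png

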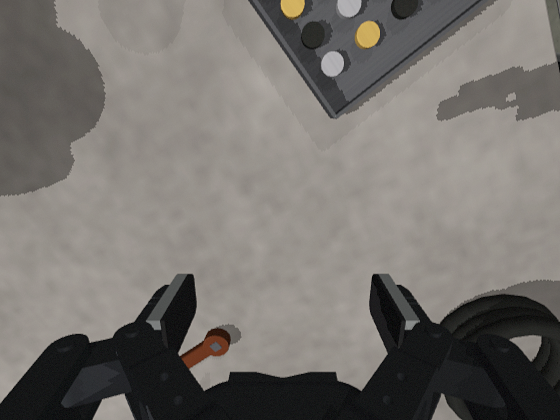

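The wrist view still shows the start position, because the rows were refused; every row needs all seven fields.

```bash
python3 -m pendant '[{"x":0,"y":-0.045,"z":-0.031,"rx":0,"ry":0,"rz":0,"gripper":0.085},{"x":0,"y":-0.09,"z":-0.063,"rx":0,"ry":0,"rz":0,"gripper":0.085},{"x":0,"y":-0.135,"z":-0.094,"rx":0,"ry":0,"rz":0,"gripper":0.085},{"x":0,"y":-0.18,"z":-0.126,"rx":0,"ry":0,"rz":0,"gripper":0.085},{"x":0,"y":-0.225,"z":-0.157,"rx":0,"ry":0,"rz":0,"gripper":0.085},{"x":0,"y":-0.27,"z":-0.188,"rx":0,"ry":0,"rz":0,"gripper":0.085},{"x":0,"y":-0.315,"z":-0.22,"rx":0,"ry":0,"rz":0,"gripper":0.085},{"x":0,"y":-0.36,"z":-0.251,"rx":0,"ry":0,"rz":0,"gripper":0.085}]' 20
python3 -m pendant '[{"x":0,"y":-0.04,"z":-0.028,"rx":0,"ry":0,"rz":0,"gripper":0.085},{"x":0,"y":-0.08,"z":-0.056,"rx":0,"ry":0,"rz":0,"gripper":0.085},{"x":0,"y":-0.12,"z":-0.084,"rx":0,"ry":0,"rz":0,"gripper":0.085},{"x":0,"y":-0.15,"z":-0.105,"rx":0,"ry":0,"rz":0,"gripper":0.085},{"x":0,"y":-0.16,"z":-0.112,"rx":0,"ry":0,"rz":0,"gripper":0.085},{"x":0,"y":-0.16,"z":-0.112,"rx":0,"ry":0,"rz":0,"gripper":0.085},{"x":0,"y":-0.16,"z":-0.112,"rx":0,"ry":0,"rz":0,"gripper":0.085}]'
python3 - <<'E'
from h import *
o=r.get_obs(); c=cam("wrist"); im=r.read_camera("wrist"); cv2.imwrite("pics/w2.png",im)
print(o["clock"],o["ee_pos"].round(4),o["q"].round(2),o["force"].round(2)); print(R.from_quat(o["orientation"],scalar_first=True).as_matrix().round(3))
for k,z in(("lid",.012),("mark",0),("spot",0),("handle_top",.08)):
    for d in r.regions_of("wrist",k)[:2]:
        (x,y),rad=cv2.minEnclosingCircle(np.argwhere(d["pixels"])[:,::-1].astype(np.float32).copy())
        print(k,round(d["conf"],2),np.round(d["bbox"]),(x,y,rad),px2w(c,x,y,z).round(4),np.linalg.norm(px2w(c,x+rad,y,z)-px2w(c,x,y,z)).round(4))
E
```

```text
clock: 2.25
ee_pos: [0.4674, 0.128, 0.1954]
orientation: [0.601, -0.372, 0.601, 0.372]
force: [0.1, 0.5, -0.2]
finger_gap: 0.995
clock: 3.12
ee_pos: [0.5594, -0.0406, 0.1952]
orientation: [0.601, -0.372, 0.601, 0.373]
force: [-0.7, 0.3, 0.4]
finger_gap: 0.994
3.125 [ 0.5594 -0.0406  0.1952] [-0.19  0.35  0.04  1.26  0.    0.27] [-0.65  0.35  0.42]
[[-0.    -0.896  0.444]
 [ 0.001  0.444  0.896]
 [-1.     0.001  0.   ]]
lid 0.94 [231. 255. 273. 299.] (252.27272033691406, 275.0, 22.827159881591797) [ 0.6533 -0.1311  0.012 ] 0.0307
lid 0.66 [257. 162. 307. 211.] (281.678955078125, 185.1832733154297, 25.267240524291992) [ 0.5605 -0.0407  0.012 ] 0.0308
mark 0.78 [290. 127. 331. 222.] (309.0, 175.5, 50.796260833740234) [ 0.567 -0.006  0.   ] 0.0632
spot 0.98 [ 76. 102. 164. 191.] (118.7094955444336, 144.76187133789062, 47.7955207824707) [ 0.431  -0.1956  0.    ] 0.0576
spot 0.37 [371. 112. 432. 184.] (393.48358154296875, 143.2008819580078, 38.878623962402344) [0.5766 0.1017 0.    ] 0.0469
handle_top 0.56 [368. 111. 434. 185.] (393.2353210449219, 143.39891052246094, 39.66422653198242) [0.5574 0.079  0.08  ] 0.0376
```

View pics/w2.png

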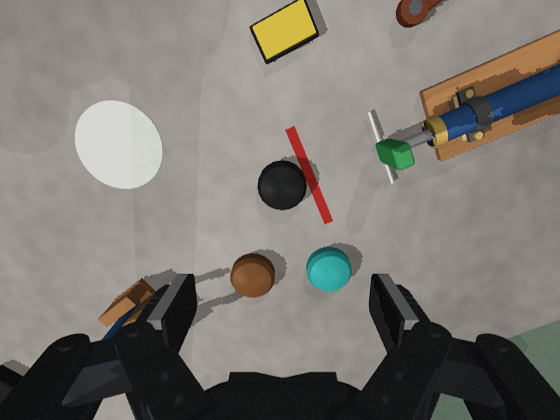

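The wrist view shows the lid at (282,185), between the jaws' planes. It puts the lid at (0.5605,-0.041) with radius 31 mm, within 1 mm of the TCP. The spot is at about (0.431,-0.197). I descend and close gently at 20 N.

```bash
python3 -m pendant '[{"x":0.05,"y":-0.001,"z":0,"rx":0,"ry":0,"rz":0,"gripper":0.085},{"x":0.1,"y":-0.001,"z":0,"rx":0,"ry":0,"rz":0,"gripper":0.085},{"x":0.14,"y":-0.001,"z":0,"rx":0,"ry":0,"rz":0,"gripper":0.08},{"x":0.17,"y":-0.001,"z":0,"rx":0,"ry":0,"rz":0,"gripper":0.076},{"x":0.185,"y":-0.001,"z":0,"rx":0,"ry":0,"rz":0,"gripper":0.074},{"x":0.193,"y":-0.001,"z":0,"rx":0,"ry":0,"rz":0,"gripper":0.074},{"x":0.193,"y":-0.001,"z":0,"rx":0,"ry":0,"rz":0,"gripper":0.074},{"x":0.193,"y":-0.001,"z":0,"rx":0,"ry":0,"rz":0,"gripper":0.074}]' 20
python3 -m pendant '[{"x":0,"y":0,"z":0,"rx":0,"ry":0,"rz":0,"gripper":0.068},{"x":0,"y":0,"z":0,"rx":0,"ry":0,"rz":0,"gripper":0.064},{"x":0,"y":0,"z":0,"rx":0,"ry":0,"rz":0,"gripper":0.06},{"x":0,"y":0,"z":0,"rx":0,"ry":0,"rz":0,"gripper":0.057},{"x":0,"y":0,"z":0,"rx":0,"ry":0,"rz":0,"gripper":0.057}]' 20
python3 - <<'E'
from h import *
a=r.read_camera("wrist"); b=r.read_camera("scene"); print(r.get_obs()["q"].round(3))
cv2.imwrite("pics/s3.png",np.hstack([cv2.resize(a[140:420,90:470],(400,300)),cv2.resize(b[160:280,200:360],(400,300))]))
E
```

```text
clock: 4.38
ee_pos: [0.5621, -0.0425, 0.0033]
orientation: [0.602, -0.373, 0.601, 0.372]
force: [-0.4, -0.4, -1.0]
finger_gap: 0.861
clock: 5.0
ee_pos: [0.5609, -0.0423, 0.0021]
orientation: [0.601, -0.372, 0.601, 0.372]
force: [-0.4, 0.3, 0.3]
finger_gap: 0.666
[-0.188  0.484 -0.281  0.806  0.     0.274]
```

View pics/s3.png

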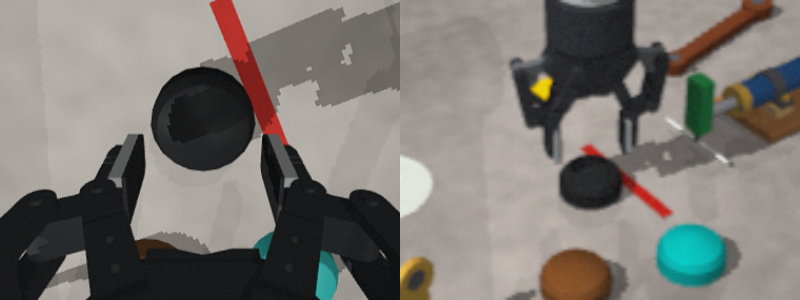

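The gap is 57 mm with no force, and the lid is not seen between the pads. I check the geometry before anything else.

Run:
```python
from h import *
o=r.get_obs(); e=o["ee_pos"]; T=R.from_quat(o["orientation"],scalar_first=True).as_matrix()
w=cam("wrist"); s=cam("scene")
print("ee",e.round(4),"wristcam pos",w[1].round(4),"tool frame",(T.T@(w[1]-e)).round(4)); print((T.T@w[2]).round(3))
for n,c,a,sx in(("wrist",w,(90,140),400/380),("scene",s,(200,160),2.5)):
    sy=300/280 if n=="wrist" else 2.5
    for h in (0,-.01,-.02,-.03):
        for zz in(-.0285,.0285):
            p=w2px(c,e+T@[h,0,zz]); print(n,h,zz,p.round(0),"crop",((p-a)*[sx,sy]).round(0)+([400,0] if n=="scene" else 0))
    print("lid c",w2px(c,[.5605,-.041,.012]).round(0),((w2px(c,[.5605,-.041,.012])-a)*[sx,sy]).round(0))
for n in("wrist","scene","top"):
    if n=="top": r.read_camera(n)
    for d in r.regions_of(n,"lid")[:3]:
        (x,y),rad=cv2.minEnclosingCircle(np.argwhere(d["pixels"])[:,::-1].astype(np.float32).copy()); print(n,round(d["conf"],2),round(x),round(y),round(rad),px2w(cam(n),x,y,.012).round(4))
```

```text
ee [ 0.5609 -0.0423  0.0021] wristcam pos [ 0.4878 -0.0049  0.182 ] tool frame [-0.1799  0.0821  0.001 ]
[[-0.001 -0.317  0.948]
 [-0.    -0.948 -0.317]
 [ 1.    -0.001  0.001]]
wrist 0 -0.0285 [237. 247.] crop [154. 115.]
wrist 0 0.0285 [325. 247.] crop [247. 115.]
wrist -0.01 -0.0285 [234. 254.] crop [152. 122.]
wrist -0.01 0.0285 [327. 254.] crop [250. 122.]
wrist -0.02 -0.0285 [232. 261.] crop [149. 130.]
wrist -0.02 0.0285 [329. 261.] crop [252. 130.]
wrist -0.03 -0.0285 [229. 270.] crop [146. 139.]
wrist -0.03 0.0285 [332. 270.] crop [255. 139.]
lid c [282. 253.] [202. 121.]
scene 0 -0.0285 [263. 237.] crop [558. 193.]
scene 0 0.0285 [287. 234.] crop [618. 184.]
scene -0.01 -0.0285 [263. 234.] crop [558. 184.]
scene -0.01 0.0285 [287. 230.] crop [618. 176.]
scene -0.02 -0.0285 [263. 230.] crop [558. 176.]
scene -0.02 0.0285 [287. 227.] crop [618. 167.]
scene -0.03 -0.0285 [263. 227.] crop [558. 167.]
scene -0.03 0.0285 [287. 224.] crop [618. 159.]
lid c [276. 232.] [189. 179.]
wrist 0.79 283 252 50 [ 0.5601 -0.0405  0.012 ]
wrist 0.78 369 393 44 [ 0.6901 -0.0347  0.012 ]
wrist 0.62 236 369 18 [ 0.6269 -0.1103  0.012 ]
scene 0.9 270 273 15 [ 0.6585 -0.1336  0.012 ]
scene 0.66 316 262 15 [ 0.6944 -0.038   0.012 ]
top 0.6 276 132 10 [ 0.7056 -0.0425  0.012 ]
top 0.38 326 152 9 [ 0.6577 -0.1553  0.012 ]
```

```bash
python3 -m pendant '[{"x":0,"y":0,"z":0,"rx":0,"ry":0,"rz":0,"gripper":0.076},{"x":0,"y":0,"z":0,"rx":0,"ry":0,"rz":0,"gripper":0.076},{"x":0,"y":0,"z":0,"rx":0,"ry":0,"rz":0,"gripper":0.076}]' 20
python3 - <<'E'
from h import *
a=r.read_camera("wrist"); b=r.read_camera("scene"); e=r.get_obs()["ee_pos"]; c=cam("scene")
b=cv2.resize(b[195:255,240:320],(800,600),interpolation=cv2.INTER_CUBIC)
for h,col in((0,(0,0,255)),(.02,(0,255,255)),(.04,(255,255,0))):
    p=(w2px(c,[e[0],e[1],e[2]+h])-[240,195])*10; cv2.circle(b,(int(p[0]),int(p[1])),5,col,-1)
cv2.imwrite("pics/s4.png",b)
E
```

```text
clock: 5.68
ee_pos: [0.5609, -0.0423, 0.0021]
orientation: [0.601, -0.372, 0.601, 0.372]
force: [0.6, 0.6, 0.4]
finger_gap: 0.889
```

View pics/s4.png

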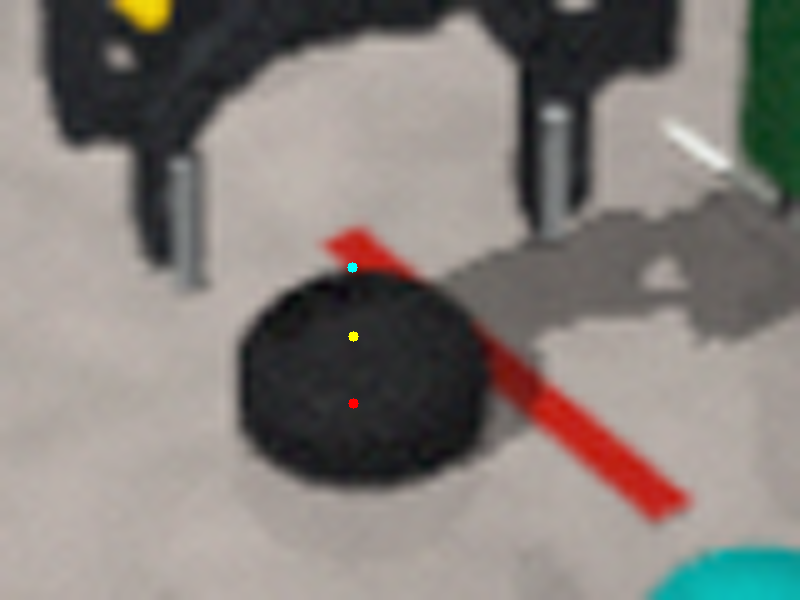

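The enlarged scene view shows the pad tips at crop (185,290) and (548,235), about 35 mm above the reported TCP (red dot at (353,403)). So the fingers straddle the dome too high. I triangulate the tips using both cameras.

Run:
```python
from h import *
a=r.read_camera("wrist"); e=r.get_obs()["ee_pos"]; s=cam("scene"); w=cam("wrist")
cv2.imwrite("pics/w5.png",cv2.resize(a[200:350,180:380],(800,600),interpolation=cv2.INTER_CUBIC))
for z in(0,.01,.02,.03,.04):
    m=px2w(s,276.4,221.3,z); print(z,"scene tip mid",m.round(4),"minus ee",(m-e)[:2].round(4),"wrist px",w2px(w,m).round(1), [((w2px(w,px2w(s,*q,z))-[180,200])*4).round(0) for q in((258.3,224),(294.8,218.5))])
```

```text
0 scene tip mid [ 0.5178 -0.0045  0.    ] minus ee [-0.0431  0.0378] wrist px [305.2 160.4] [array([ 196., -151.]), array([ 818., -167.])]
0.01 scene tip mid [ 0.5282 -0.0128  0.01  ] minus ee [-0.0327  0.0295] wrist px [301.  185.5] [array([175., -51.]), array([806., -67.])]
0.02 scene tip mid [ 0.5385 -0.021   0.02  ] minus ee [-0.0224  0.0213] wrist px [296.6 212.2] [array([153.,  56.]), array([793.,  40.])]
0.03 scene tip mid [ 0.5488 -0.0293  0.03  ] minus ee [-0.0121  0.013 ] wrist px [292.  240.6] [array([130., 169.]), array([779., 154.])]
0.04 scene tip mid [ 0.5592 -0.0376  0.04  ] minus ee [-0.0017  0.0047] wrist px [287.  270.9] [array([105., 290.]), array([764., 275.])]
```

View pics/w5.png

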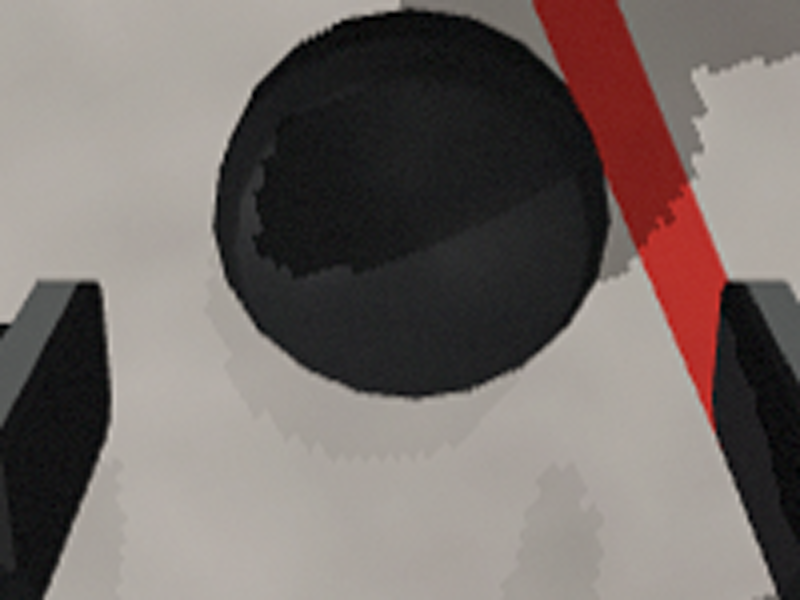

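The wrist view agrees: the pad corners at crop (103,283) and (725,283) match a tip height of about 39 mm. The real tips therefore end about 36 mm behind the reported TCP at this opening. I descend in small steps, watching the force.

```bash
python3 -m pendant '[{"x":0.01,"y":0.001,"z":0.001,"rx":0,"ry":0,"rz":0,"gripper":0.078},{"x":0.02,"y":0.001,"z":0.001,"rx":0,"ry":0,"rz":0,"gripper":0.078},{"x":0.02,"y":0.001,"z":0.001,"rx":0,"ry":0,"rz":0,"gripper":0.078}]' 20
python3 - <<'E'
from h import *
a=r.read_camera("wrist"); b=r.read_camera("scene"); e=r.get_obs()["ee_pos"]
b=cv2.resize(b[195:255,240:320],(400,300),interpolation=cv2.INTER_CUBIC);a=cv2.resize(a[200:350,180:380],(400,300),interpolation=cv2.INTER_CUBIC)
cv2.imwrite("pics/s6.png",np.hstack([a,b])); print(e)
E
```

```text
clock: 6.2
ee_pos: [0.559, -0.0406, -0.0194]
orientation: [0.6, -0.372, 0.602, 0.373]
force: [0.4, -0.2, -0.3]
finger_gap: 0.918
[ 0.56007808 -0.04089839 -0.01832252]
```

View pics/s6.png

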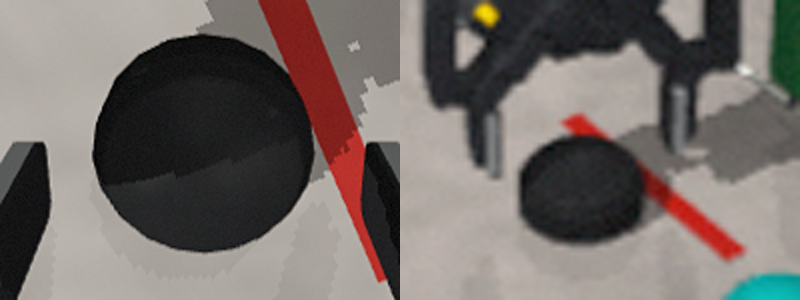

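The tips are now at about 19 mm and straddle the lid. I lower 9 mm more and close softly.

```bash
python3 -m pendant '[{"x":0.005,"y":0,"z":0,"rx":0,"ry":0,"rz":0,"gripper":0.078},{"x":0.009,"y":0,"z":0,"rx":0,"ry":0,"rz":0,"gripper":0.076},{"x":0.009,"y":0,"z":0,"rx":0,"ry":0,"rz":0,"gripper":0.072}]' 20
python3 -m pendant '[{"x":0,"y":0,"z":0,"rx":0,"ry":0,"rz":0,"gripper":0.068},{"x":0,"y":0,"z":0,"rx":0,"ry":0,"rz":0,"gripper":0.065},{"x":0,"y":0,"z":0,"rx":0,"ry":0,"rz":0,"gripper":0.062},{"x":0,"y":0,"z":0,"rx":0,"ry":0,"rz":0,"gripper":0.058},{"x":0,"y":0,"z":0,"rx":0,"ry":0,"rz":0,"gripper":0.055},{"x":0,"y":0,"z":0,"rx":0,"ry":0,"rz":0,"gripper":0.055}]' 20
```

```text
clock: 6.68
ee_pos: [0.5601, -0.0409, -0.0273]
orientation: [0.601, -0.372, 0.601, 0.372]
force: [-0.5, -0.6, -0.4]
finger_gap: 0.846
clock: 7.42
ee_pos: [0.5606, -0.041, -0.0264]
orientation: [0.601, -0.372, 0.601, 0.372]
force: [-1.5, 0.0, 5.2]
finger_gap: 0.67
```

The fingers stopped on the lid (gap 57 mm with 55 commanded) with only 5 N of upward reaction. I slide halfway, then check.

```bash
python3 -m pendant '[{"x":0,"y":0.001,"z":-0.006,"rx":0,"ry":0,"rz":0,"gripper":0.055},{"x":0,"y":0.004,"z":-0.018,"rx":0,"ry":0,"rz":0,"gripper":0.055},{"x":0,"y":0.008,"z":-0.034,"rx":0,"ry":0,"rz":0,"gripper":0.055},{"x":0,"y":0.012,"z":-0.05,"rx":0,"ry":0,"rz":0,"gripper":0.055},{"x":0,"y":0.015,"z":-0.066,"rx":0,"ry":0,"rz":0,"gripper":0.055},{"x":0,"y":0.019,"z":-0.082,"rx":0,"ry":0,"rz":0,"gripper":0.055},{"x":0,"y":0.022,"z":-0.094,"rx":0,"ry":0,"rz":0,"gripper":0.055},{"x":0,"y":0.023,"z":-0.098,"rx":0,"ry":0,"rz":0,"gripper":0.055}]' 20
python3 - <<'E'
from h import *
for n in("wrist","scene"):
    a=r.read_camera(n); cv2.imwrite(f"pics/{n}7.png",a)
    for d in r.regions_of(n,"lid")[:3]:
        (x,y),rad=cv2.minEnclosingCircle(np.argwhere(d["pixels"])[:,::-1].astype(np.float32).copy()); print(n,round(d["conf"],2),round(x),round(y),round(rad),px2w(cam(n),x,y,.012).round(4))
print(r.get_obs()["ee_pos"])
E
```

```text
clock: 8.43
ee_pos: [0.4959, -0.1195, -0.0264]
orientation: [0.602, -0.372, 0.601, 0.372]
force: [0.6, 1.5, 5.7]
finger_gap: 0.671
scene 0.79 270 274 15 [ 0.6607 -0.1349  0.012 ]
scene 0.73 316 262 14 [ 0.6952 -0.0382  0.012 ]
scene 0.67 321 203 14 [0.5421 0.1215 0.012 ]
[ 0.4956503 -0.1197854 -0.0264056]
```

Run:
```python
from h import *
a=cv2.imread("pics/wrist7.png").max(2); s=cv2.imread("pics/scene7.png").max(2); w=cam("wrist"); c=cam("scene"); e=r.get_obs()["ee_pos"]
for nm,p in(("old",[.56,-.041,.0]),("new",[e[0],e[1],.02])):
    for n,i,k in(("w",a,w),("s",s,c)):
        u,v=w2px(k,p).round().astype(int); print(nm,n,u,v,i[max(v-2,0):v+3,u-2:u+3].mean() if 0<v<420 else '')
m=((a<70)*255).astype(np.uint8); k=w2px(w,[e[0],e[1],.012]); u,v=k.round().astype(int)
# dome extents through centre: rows/cols of dark
col=np.nonzero(a[:,u]>75)[0]; print("col",u,"dark span above/below",col[col<v].max(),v,(col[col>v].min() if (col>v).any() else None)); print("exp rad px",(w2px(w,[e[0],e[1],.012])-w2px(w,[e[0]-.0269,e[1]+.0134,.012])).round(1))
```

```text
old w 450 301 163.68
old s 276 236 174.12
new w 280 286 21.48
new s 232 229 40.72
col 280 dark span above/below 218 278 332
exp rad px [ 0.2 53.6]
```

The old position is bare and the lid is centred in the grip (dark span rows 218–332, centre predicted at 278). It slides with the tool, so I do the second half.

```bash
python3 -m pendant '[{"x":0,"y":0.001,"z":-0.006,"rx":0,"ry":0,"rz":0,"gripper":0.055},{"x":0,"y":0.004,"z":-0.018,"rx":0,"ry":0,"rz":0,"gripper":0.055},{"x":0,"y":0.008,"z":-0.034,"rx":0,"ry":0,"rz":0,"gripper":0.055},{"x":0,"y":0.012,"z":-0.05,"rx":0,"ry":0,"rz":0,"gripper":0.055},{"x":0,"y":0.015,"z":-0.066,"rx":0,"ry":0,"rz":0,"gripper":0.055},{"x":0,"y":0.019,"z":-0.082,"rx":0,"ry":0,"rz":0,"gripper":0.055},{"x":0,"y":0.022,"z":-0.094,"rx":0,"ry":0,"rz":0,"gripper":0.055},{"x":0,"y":0.023,"z":-0.098,"rx":0,"ry":0,"rz":0,"gripper":0.055}]' 20
python3 -m pendant '[{"x":0,"y":0,"z":0,"rx":0,"ry":0,"rz":0,"gripper":0.055},{"x":0,"y":0,"z":0,"rx":0,"ry":0,"rz":0,"gripper":0.06},{"x":0,"y":0,"z":0,"rx":0,"ry":0,"rz":0,"gripper":0.065},{"x":0,"y":0,"z":0,"rx":0,"ry":0,"rz":0,"gripper":0.072},{"x":0,"y":0,"z":0,"rx":0,"ry":0,"rz":0,"gripper":0.08},{"x":0,"y":0,"z":0,"rx":0,"ry":0,"rz":0,"gripper":0.08}]'
python3 -m pendant '[{"x":-0.01,"y":0,"z":0,"rx":0,"ry":0,"rz":0,"gripper":0.085},{"x":-0.03,"y":0,"z":0,"rx":0,"ry":0,"rz":0,"gripper":0.085},{"x":-0.08,"y":0,"z":0,"rx":0,"ry":0,"rz":0,"gripper":0.085},{"x":-0.13,"y":0,"z":0,"rx":0,"ry":0,"rz":0,"gripper":0.085},{"x":-0.17,"y":0,"z":0,"rx":0,"ry":0,"rz":0,"gripper":0.085},{"x":-0.17,"y":0,"z":0,"rx":0,"ry":0,"rz":0,"gripper":0.085}]'
python3 - <<'E'
from h import *
a=r.read_camera("wrist"); cv2.imwrite("pics/w8.png",a); w=cam("wrist")
for k,z in(("lid",.012),("spot",0),("mark",0),("handle_top",.08),("pointer",.007)):
    for d in r.regions_of("wrist",k)[:2]:
        (x,y),rad=cv2.minEnclosingCircle(np.argwhere(d["pixels"])[:,::-1].astype(np.float32).copy()); print(k,round(d["conf"],2),round(x),round(y),round(rad),px2w(w,x,y,z).round(4))
o=r.get_obs();print(o["ee_pos"],o["clock"],o["q"].round(2))
E
```

```text
clock: 9.62
ee_pos: [0.4316, -0.1967, -0.0264]
orientation: [0.602, -0.372, 0.601, 0.372]
force: [2.4, 2.5, 7.0]
finger_gap: 0.667
clock: 10.38
ee_pos: [0.4319, -0.1959, -0.027]
orientation: [0.601, -0.372, 0.601, 0.372]
force: [-0.5, -0.1, 1.3]
finger_gap: 0.942
clock: 11.12
ee_pos: [0.4347, -0.1976, 0.1473]
orientation: [0.602, -0.375, 0.6, 0.37]
force: [-0.4, -0.8, -0.2]
finger_gap: 0.996
lid 0.92 282 190 29 [ 0.4295 -0.1942  0.012 ]
lid 0.66 491 318 29 [ 0.688  -0.0368  0.012 ]
spot 0.86 282 188 48 [ 0.4298 -0.1944  0.    ]
mark 0.84 484 219 51 [ 0.5646 -0.0054  0.    ]
[ 0.43085659 -0.19527206  0.14171526] 11.425 [-0.56  0.2  -0.3   1.07  0.   -0.1 ]
```

View pics/w8.png

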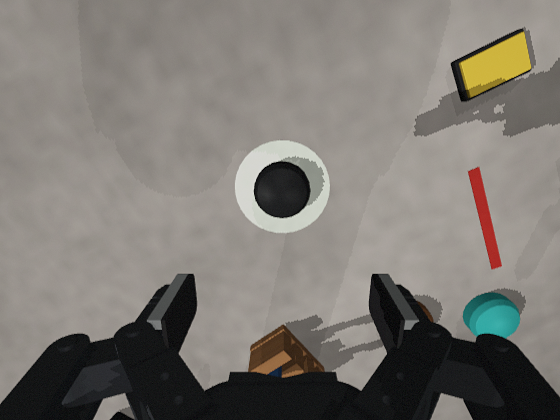

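The lid is at (282,190) and the spot at (282,188): concentric within about 1 mm, with about 20 mm of white all round. Next I hover over the handle at about (0.571,0.081), with the jaw axis turned onto the pump's x (rx about +66°).

```bash
python3 -m pendant '[{"x":-0.02,"y":0,"z":0.039,"rx":8.3,"ry":0,"rz":0,"gripper":0.085},{"x":-0.02,"y":-0.001,"z":0.078,"rx":16.6,"ry":0,"rz":0,"gripper":0.085},{"x":-0.02,"y":-0.001,"z":0.116,"rx":24.9,"ry":0,"rz":0,"gripper":0.085},{"x":-0.02,"y":-0.002,"z":0.155,"rx":33.2,"ry":0,"rz":0,"gripper":0.085},{"x":-0.02,"y":-0.002,"z":0.194,"rx":41.5,"ry":0,"rz":0,"gripper":0.085},{"x":-0.02,"y":-0.002,"z":0.232,"rx":49.8,"ry":0,"rz":0,"gripper":0.085},{"x":-0.02,"y":-0.002,"z":0.271,"rx":58.1,"ry":0,"rz":0,"gripper":0.085},{"x":-0.02,"y":-0.002,"z":0.309,"rx":66.4,"ry":0,"rz":0,"gripper":0.085}]' 20
python3 -m pendant '[{"x":0,"y":0,"z":0,"rx":0,"ry":0,"rz":0,"gripper":0.085},{"x":0,"y":0,"z":0,"rx":0,"ry":0,"rz":0,"gripper":0.085}]'
python3 - <<'E'
from h import *
o=r.get_obs(); w=cam("wrist"); im=r.read_camera("wrist"); cv2.imwrite("pics/w9.png",im)
print(o["ee_pos"].round(4),o["clock"],o["q"].round(2)); print(R.from_quat(o["orientation"],scalar_first=True).as_matrix().round(3))
h=cv2.cvtColor(im,cv2.COLOR_BGR2HSV).astype(int); H,S,V=h[...,0],h[...,1],h[...,2]
g=(S>110)&(H>45)&(H<80)
n,l,st,ce=cv2.connectedComponentsWithStats(g.astype(np.uint8)); i=1+st[1:,4].argmax(); print("green",st[i],ce[i])
y,x=np.nonzero(l==i); print("green bright V med per face",np.percentile(V[l==i],[10,50,90]))
b=(l==i)&(V>np.median(V[l==i])); yy,xx=np.nonzero(b); print("bright face bbox",xx.min(),xx.max(),yy.min(),yy.max(),px2w(w,xx.mean(),yy.mean(),.08).round(4))
print("pred handle_top corners px",[w2px(w,[.571+a,.081+c,.08]).round(0) for a in(-.012,.012) for c in(-.009,.009)])
m=(S>110)&((H<8)|(H>172)); n,l,st,ce=cv2.connectedComponentsWithStats(m.astype(np.uint8))
for i in 1+np.argsort(-st[1:,4])[:2]: print("red",st[i],ce[i].round(1),px2w(w,*ce[i],0).round(4))
E
```

```text
clock: 12.42
ee_pos: [0.5711, 0.081, 0.1617]
orientation: [0.706, 0.019, 0.708, -0.019]
force: [0.1, 0.4, 0.0]
finger_gap: 0.996
clock: 12.68
ee_pos: [0.5705, 0.0794, 0.1621]
orientation: [0.706, 0.017, 0.708, -0.017]
force: [-0.5, -0.9, 0.5]
finger_gap: 0.994
[0.5705 0.0794 0.1621] 12.675 [ 0.03  0.39  0.02  1.2  -0.    1.65]
[[-0.002  0.049  0.999]
 [-0.001  0.999 -0.049]
 [-1.    -0.001 -0.002]]
green [273 183  26  31 704] [285.30965909 199.53977273]
green bright V med per face [ 66. 137. 158.]
bright face bbox 274 297 199 213 [0.5734 0.083  0.08  ]
pred handle_top corners px [array([270., 218.]), array([269., 199.]), array([297., 217.]), array([296., 198.])]
red [233 253 105   9 870] [286.2 256.7] [ 0.5706 -0.0067  0.    ]
red [155  50   4   5   7] [156.6  51.7] [0.4509 0.2268 0.    ]
```

View pics/w9.png

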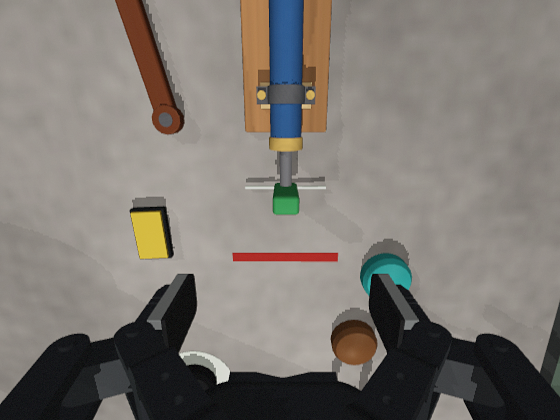

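The wrist view is clear: pointer across row ~187 (x 245–326), handle top (286,206), red line row 257, path empty. The handle centre is about 2 mm off in x and y. I descend and close at 100 N.

```bash
python3 -m pendant '[{"x":0.04,"y":0.002,"z":0.002,"rx":0,"ry":0,"rz":0,"gripper":0.085},{"x":0.08,"y":0.002,"z":0.002,"rx":0,"ry":0,"rz":0,"gripper":0.085},{"x":0.11,"y":0.002,"z":0.002,"rx":0,"ry":0,"rz":0,"gripper":0.085},{"x":0.13,"y":0.002,"z":0.002,"rx":0,"ry":0,"rz":0,"gripper":0.085},{"x":0.14,"y":0.002,"z":0.002,"rx":0,"ry":0,"rz":0,"gripper":0.085},{"x":0.145,"y":0.002,"z":0.002,"rx":0,"ry":0,"rz":0,"gripper":0.085},{"x":0.145,"y":0.002,"z":0.002,"rx":0,"ry":0,"rz":0,"gripper":0.085}]' 60
python3 -m pendant '[{"x":0,"y":0,"z":0,"rx":0,"ry":0,"rz":0,"gripper":0.06},{"x":0,"y":0,"z":0,"rx":0,"ry":0,"rz":0,"gripper":0.045},{"x":0,"y":0,"z":0,"rx":0,"ry":0,"rz":0,"gripper":0.035},{"x":0,"y":0,"z":0,"rx":0,"ry":0,"rz":0,"gripper":0.025},{"x":0,"y":0,"z":0,"rx":0,"ry":0,"rz":0,"gripper":0.015},{"x":0,"y":0,"z":0,"rx":0,"ry":0,"rz":0,"gripper":0.01},{"x":0,"y":0,"z":0,"rx":0,"ry":0,"rz":0,"gripper":0.01}]' 100
```

```text
clock: 13.6
ee_pos: [0.5738, 0.0814, 0.0186]
orientation: [0.707, 0.018, 0.707, -0.018]
force: [0.1, -0.3, -0.1]
finger_gap: 0.992
clock: 14.48
ee_pos: [0.5732, 0.0818, 0.0186]
orientation: [0.707, 0.018, 0.707, -0.018]
force: [-2.4, -0.0, 5.2]
finger_gap: 0.258
```

Gripped (gap ~22 mm, same −2 mm bias as on the lid). Now I measure the pull distance from w9, taken at rest.

```bash
cat > meas.py <<'E'
from h import *
def band(im,mask,c0,c1,r0,r1):
    v,u=np.nonzero(mask[r0:r1,c0:c1]); return np.polyfit(u+c0,v+r0,1),len(u)
E
python3 - <<'E'
from h import *
im=cv2.imread("pics/w9.png"); h=cv2.cvtColor(im,cv2.COLOR_BGR2HSV).astype(int); H,S,V=h[...,0],h[...,1],h[...,2]
w=cam("wrist"); e=r.get_obs()["ee_pos"]
off=np.array([0.5705,0.0794,0.1621])-e; w=(w[0],w[1]+off,w[2])  # same orientation
wh=np.zeros_like(S,bool); wh[184:191]=(S[184:191]<40)&(V[184:191]>175); wh[:,274:298]=0; wh[:,:244]=0; wh[:,328:]=0
v,u=np.nonzero(wh); print(u.min(),u.max(),v.mean(),len(u))
P=px2w(w,(u.min()+u.max())/2,v.mean(),.007); M=px2w(w,286.2,256.7,0); d=np.array([.049,.999])
print(P,M,"wrist dist",(P-M)[:2]@d)
t=cam("top"); im=cv2.imread("pics/top0.png"); h=cv2.cvtColor(im,cv2.COLOR_BGR2HSV).astype(int); S,V=h[...,1],h[...,2]
m=(S<60)&(V>150); Q=[]
for a,b in((170,182),(199,213)):
    v,u=np.nonzero(m[a:b,213:228]); print("top ptr",len(u),u.mean()+213,v.mean()+a); Q.append(px2w(t,u.mean()+213,v.mean()+a,.007))
for q in Q: print((q-[.5675,-.0077,0])[:2]@d)
E
```

```text
245 325 187.5 114
[0.57364357 0.0828321  0.007     ] [ 0.57094101 -0.00664818  0.        ] wrist dist 0.08952322857384191
top ptr 23 220.65217391304347 175.91304347826087
top ptr 26 219.5 205.0
0.0900284857526136
0.08943972641130592
```

Both views say about 89 mm, within the stated 55–90. I pull, then check.

```bash
python3 -m pendant '[{"x":0,"y":-0.005,"z":0,"rx":0,"ry":0,"rz":0,"gripper":0.01},{"x":0,"y":-0.015,"z":0,"rx":0,"ry":0,"rz":0,"gripper":0.01},{"x":0,"y":-0.028,"z":0,"rx":0,"ry":0,"rz":0,"gripper":0.01},{"x":0,"y":-0.042,"z":0,"rx":0,"ry":0,"rz":0,"gripper":0.01},{"x":0,"y":-0.056,"z":0,"rx":0,"ry":0,"rz":0,"gripper":0.01},{"x":0,"y":-0.07,"z":0,"rx":0,"ry":0,"rz":0,"gripper":0.01},{"x":0,"y":-0.082,"z":0,"rx":0,"ry":0,"rz":0,"gripper":0.01},{"x":0,"y":-0.088,"z":0,"rx":0,"ry":0,"rz":0,"gripper":0.01}]' 100
python3 -m pendant '[{"x":0,"y":-0.001,"z":0,"rx":0,"ry":0,"rz":0,"gripper":0.01},{"x":0,"y":-0.001,"z":0,"rx":0,"ry":0,"rz":0,"gripper":0.01},{"x":0,"y":-0.001,"z":0,"rx":0,"ry":0,"rz":0,"gripper":0.01}]' 100
python3 - <<'E'
from h import *
print(r.get_obs()["ee_pos"].round(4))
a=r.read_camera("wrist"); cv2.imwrite("pics/w10.png",a); s=r.read_camera("scene"); cv2.imwrite("pics/s10.png",s)
t=r.read_camera("top"); cv2.imwrite("pics/t10.png",t)
w=cam("wrist"); c=cam("scene")
print("wrist mark ends",w2px(w,[.635,-.010,0]).round(0),w2px(w,[.505,-.004,0]).round(0)); u,v=w2px(c,[.5675,-.0077,0]).round().astype(int); print("scene mark",u,v)
u2,v2=w2px(w,[.57,-.007,0]).round().astype(int); print(u2,v2)
A=cv2.resize(a[max(v2-50,0):v2+50,u2-75:u2+75],(450,300),interpolation=cv2.INTER_CUBIC); B=cv2.resize(s[v-35:v+35,u-40:u+40],(343,300),interpolation=cv2.INTER_CUBIC)
B2=cv2.resize(t[150:240,225:325],(343,300),interpolation=cv2.INTER_CUBIC); 
cv2.imwrite("pics/c10.png",np.vstack([np.hstack([A,B]),np.hstack([np.zeros((300,450,3),np.uint8),B2])]))
E
```

```text
clock: 15.48
ee_pos: [0.5692, -0.0017, 0.0186]
orientation: [0.707, 0.02, 0.707, -0.013]
force: [-1.3, 14.6, 6.2]
finger_gap: 0.26
clock: 15.85
ee_pos: [0.5692, -0.0023, 0.0186]
orientation: [0.707, 0.02, 0.707, -0.013]
force: [-0.7, 13.6, 6.2]
finger_gap: 0.263
[ 0.5692 -0.0023  0.0186]
wrist mark ends [376. 243.] [192. 244.]
scene mark 288 232
284 244
```

View pics/c10.png

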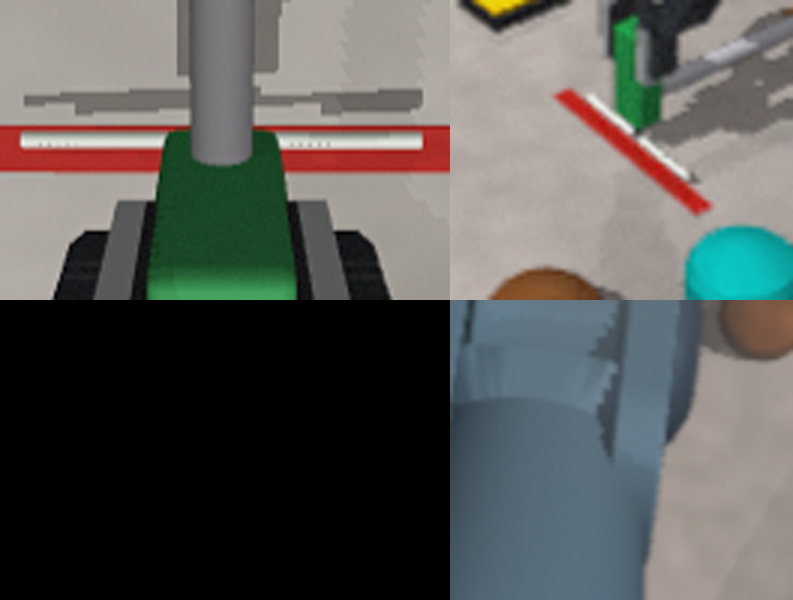

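The pull held: in the wrist crop the white pointer (row 140) lies on the red line (rows 126–171). In the scene view it stops a few mm short of the line. The tool sagged under the spring to 84 mm, so I work out the remainder with parallax allowed for.

```bash
cat > chk.py <<'E'
from h import *
def chk():
    w=cam("wrist"); o=r.get_obs(); a=r.read_camera("wrist"); s=r.read_camera("scene")
    u0,v0=w2px(w,[.57,-.007,0]).round().astype(int)
    h=cv2.cvtColor(a,cv2.COLOR_BGR2HSV).astype(int); H,S,V=h[...,0],h[...,1],h[...,2]
    res=[]
    for lo,hi in((u0-65,u0-25),(u0+25,u0+60)):
        sl=(slice(v0-30,v0+30),slice(lo,hi))
        red=((S>110)&((H<8)|(H>172)))[sl]; wh=((S<40)&(V>190))[sl]
        both=red|wh
        # mark edges by column: extremes of red; pointer mean
        rr=[(np.nonzero(red[:,i])[0].min(),np.nonzero(red[:,i])[0].max(),np.nonzero(wh[:,i])[0].mean()) for i in range(red.shape[1]) if red[:,i].any() and wh[:,i].any()]
        m=np.median(rr,axis=0)+v0-30; u=(lo+hi)/2
        far=px2w(w,u,m[0]-.5,0)[1]; near=px2w(w,u,m[1]+.5,0)[1]; p=px2w(w,u,m[2],.007)[1]
        res.append((m.round(1),"mark y",round(far,4),round(near,4),"ptr y",round(p,4)))
    for x in res: print(*x)
    t=cam("scene"); u,v=w2px(t,[.5675,-.0077,0]).round().astype(int); print("ee",o["ee_pos"].round(4),"F",o["force"].round(1),"t",o["clock"],"gap",o["finger_gap"])
    # scene: white & red centroids in line crop
    h=cv2.cvtColor(s,cv2.COLOR_BGR2HSV).astype(int); H,S,V=h[...,0],h[...,1],h[...,2]
    sl=(slice(v-20,v+22),slice(u-20,u+25))
    for n,m,z in(("mark",(S>110)&((H<8)|(H>172)),0),("ptr",(S<60)&(V>185),.007)):
        b,a_=np.nonzero(m[sl]); P=np.array([px2w(t,i+u-20,j+v-20,z)[:2] for i,j in zip(a_,b)]); f=np.polyfit(P[:,0],P[:,1],1); print("scene",n,len(P),"y at .57:",np.polyval(f,.57).round(4),"slope",f[0].round(3),"x",P[:,0].min().round(3),P[:,0].max().round(3))
chk()
E
python3 chk.py
```

```text
[236. 250. 241.] mark y 0.0007 -0.0108 ptr y -0.0006
[236. 251. 241.] mark y -0.0023 -0.0146 ptr y -0.0035
ee [ 0.5692 -0.0023  0.0186] F [-1.2 13.7  6.1] t 16.0 gap 0.2581510723626493
scene mark 179 y at .57: -0.0051 slope -0.052 x 0.503 0.633
scene ptr 67 y at .57: -0.0006 slope 0.0 x 0.482 0.612
```

Remaining 4.7 mm by the wrist camera and 4.5 mm by the scene camera. I nudge −5 mm along tool y.

```bash
python3 -m pendant '[{"x":0,"y":-0.003,"z":0,"rx":0,"ry":0,"rz":0,"gripper":0.01},{"x":0,"y":-0.005,"z":0,"rx":0,"ry":0,"rz":0,"gripper":0.01},{"x":0,"y":-0.005,"z":0,"rx":0,"ry":0,"rz":0,"gripper":0.01},{"x":0,"y":-0.005,"z":0,"rx":0,"ry":0,"rz":0,"gripper":0.01},{"x":0,"y":-0.005,"z":0,"rx":0,"ry":0,"rz":0,"gripper":0.01}]' 100; python3 chk.py
python3 -m pendant '[{"x":0,"y":0,"z":0,"rx":0,"ry":0,"rz":0,"gripper":0.01},{"x":0,"y":0,"z":0,"rx":0,"ry":0,"rz":0,"gripper":0.01},{"x":0,"y":0,"z":0,"rx":0,"ry":0,"rz":0,"gripper":0.01},{"x":0,"y":0,"z":0,"rx":0,"ry":0,"rz":0,"gripper":0.01},{"x":0,"y":0,"z":0,"rx":0,"ry":0,"rz":0,"gripper":0.01},{"x":0,"y":0,"z":0,"rx":0,"ry":0,"rz":0,"gripper":0.01},{"x":0,"y":0,"z":0,"rx":0,"ry":0,"rz":0,"gripper":0.01},{"x":0,"y":0,"z":0,"rx":0,"ry":0,"rz":0,"gripper":0.01}]' 100; python3 chk.py
python3 - <<'E'
from h import *
r.read_camera("scene"); c=cam("scene")
for k,z in(("lid",.015),("spot",0),("reflector",.01),("crank_arm",.01),("tyre_lever",.09),("wrench",.09)):
    for d in r.regions_of("scene",k)[:3]:
        v,u=np.nonzero(d["pixels"]); print(k,round(d["conf"],2),px2w(c,u.mean(),v.mean(),z).round(3))
E
```

```text
clock: 16.73
ee_pos: [0.5689, -0.007, 0.0186]
orientation: [0.707, 0.02, 0.707, -0.013]
force: [-1.6, 14.8, 5.6]
finger_gap: 0.258
[229. 244. 241.] mark y 0.0011 -0.0109 ptr y -0.0054
[230. 244. 241.] mark y -0.0025 -0.0139 ptr y -0.0082
ee [ 0.5689 -0.007   0.0186] F [-1.6 14.8  5.6] t 16.725 gap 0.2584372186789899
scene mark 141 y at .57: -0.0064 slope -0.044 x 0.503 0.633
scene ptr 67 y at .57: -0.0063 slope -0.06 x 0.483 0.64
clock: 17.82
ee_pos: [0.5689, -0.007, 0.0186]
orientation: [0.707, 0.02, 0.707, -0.013]
force: [-0.6, 13.6, 6.3]
finger_gap: 0.263
[229. 244. 241.] mark y 0.0011 -0.0109 ptr y -0.0054
[230. 244. 241.] mark y -0.0025 -0.0139 ptr y -0.0082
ee [ 0.5689 -0.007   0.0186] F [-0.6 13.6  6.3] t 17.825 gap 0.2631554376473269
scene mark 140 y at .57: -0.0063 slope -0.044 x 0.503 0.633
scene ptr 62 y at .57: -0.0051 slope -0.034 x 0.482 0.61
lid 0.82 [ 0.697 -0.041  0.015]
lid 0.76 [ 0.661 -0.136  0.015]
lid 0.75 [ 0.439 -0.198  0.015]
spot 0.81 [ 0.445 -0.201  0.   ]
spot 0.39 [ 0.586 -0.242  0.   ]
reflector 0.71 [0.419 0.032 0.01 ]
crank_arm 0.87 [0.438 0.265 0.01 ]
tyre_lever 0.73 [ 0.62  -0.299  0.09 ]
tyre_lever 0.54 [ 0.516 -0.039  0.09 ]
wrench 0.8 [ 0.668 -0.281  0.09 ]
wrench 0.72 [ 0.707 -0.32   0.09 ]
```

The pointer is centred on the line to about 0.5 mm by the wrist camera (about 1 mm by the scene camera) and did not drift over a second. The lid is on the spot.

```bash
python3 -c "from bench import r; print(r.job_done())"
```

```text
the job is handed in; nothing more can be done
None
```

The job is handed in at about 18 s of the 58 s. The black lid is on the white spot, and the arm is holding the pump handle with the pointer on the red line.

- **Lid:** I slid it along the ledge in a 20 N grip at constant height, about 20 cm, and let it go. The wrist camera then showed it within about 1 mm of the spot's centre. At the end the scene camera put the lid about 7 mm from the centroid of the visible white. The lid hides part of the spot from there, so I trust the wrist view more. Either way it is inside the 22 mm margin.
- **Pump rod:** I gripped the green handle across its width with 100 N and pulled about 89 mm. The first pull stopped about 4.7 mm short, because the arm gave under the spring, so I added 5 mm. The last check put the pointer within 0.5 mm of the line's centre by the wrist camera and about 1 mm by the scene camera. The reading did not change over a second of holding, against a spring pull of about 14 N.
- **Tools, crank arm and reflector:** no move went near them. The reflector reads exactly as it did at the start, and the tools still read as standing at the stand. The crank arm's last reading, (0.438, 0.265), is about 23 mm from its first, (0.443, 0.242), in the same camera. I did not resolve that difference; the first outline was only partial.

**Disagreement with the description:** the finger tips stood about 36 mm behind the reported tool point when nearly open. The first grip on the lid therefore closed above it without touching. I found the offset with two cameras and allowed for it from then on.

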